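Sweep the tartlet tins into the bench bay

TASK

Clear the packing bench: with the fingertips, sweep the three upturned round tartlet tins along the bench into the three-sided wooden bay, so that all three end up flat on the bench and completely inside it, none sticking out past the open side. Only push them: do not lift, carry or tip the tins, and leave the square tin, the jar and everything else standing where they are.

Things in the scene. Friction and masses are not known exactly. Their poses are not given: they have to be found in the camera images.
- tin1: one of three identical upturned round tartlet tins of plain ribbed steel, loose: a solid-feeling truncated cone 58 mm across at the rim on the bench, 47 mm across at the flat top, 20 mm high, about 35 g, slides without rolling. Origin: centre of the underside, z up
- tin2: one of three identical upturned round tartlet tins of plain ribbed steel, loose: a solid-feeling truncated cone 58 mm across at the rim on the bench, 47 mm across at the flat top, 20 mm high, about 35 g, slides without rolling. Origin: centre of the underside, z up
- tin3: one of three identical upturned round tartlet tins of plain ribbed steel, loose: a solid-feeling truncated cone 58 mm across at the rim on the bench, 47 mm across at the flat top, 20 mm high, about 35 g, slides without rolling. Origin: centre of the underside, z up
- bay: three-sided bay of brown wood, no floor, fixed to the bench on the robot's left: outside 145 mm (own x) by 200 mm (own y), walls 15 mm thick and 30 mm high. Clear space inside 130 mm deep (own x from -72.5 to +57.5 mm) by 170 mm wide (own y from -85 to +85 mm). The side at own -x is open and faces roughly the robot's right (-y of the room). Origin: centre of the outside outline, on the bench, z up
- bay_mouth (a point): middle of the bay's open side, at bench height, 72.5 mm from the bay's origin along its own -x; same axes as the bay
- square_tin: upturned square steel tin, 54 mm square and 27 mm high, loose, stands among the round tins; to be left alone. Origin: centre of the underside
- jar: small amber glass jar with a white lid, 50 mm across, 62 mm high, loose, upright among the round tins; to be left alone. Origin: centre of the underside
- mug: white mug, 80 mm across, 90 mm high, with a handle, loose, left of the bay; to be left alone. Origin: centre of the underside
- spatula: spatula lying at the far side of the bench across the robot's view (roughly along y), loose; to be left alone. Origin: under its middle region
- cutter: thin steel ring cutter, 70 mm across, 30 mm high, loose, right of the round tins; to be left alone. Origin: centre of the underside
- tape: roll of clear tape lying flat, 90 mm across, 25 mm high, loose, on the right of the bench; to be left alone. Origin: centre of the underside
- brush: brush lying on the right side of the bench roughly along x, loose; to be left alone. Origin: under its middle region

How it is judged:
At the end, for the whole second after the job is handed in: All three round tins lie flat (tilt under 0.12 rad, underside under 4 mm above the bench) and still inside the bay, their rims no more than about 3 mm past its open side; every other loose thing is within 25 mm of where it began (x of tin1 in the frame of bay between -0.047 and 0.04 m and y of tin1 in the frame of bay between -0.065 and 0.065 m and height (world z) of each of tin1, tin2, tin3 below 0.004 m and angle between each of tin1, tin2, tin3's own z axis and vertical below 0.12 rad and linear speed of each of tin1, tin2, tin3 below 0.02 m/s and x of tin2 in the frame of bay between -0.047 and 0.04 m and y of tin2 in the frame of bay between -0.065 and 0.065 m and x of tin3 in the frame of bay between -0.047 and 0.04 m and y of tin3 in the frame of bay between -0.065 and 0.065 m and distance of each of square_tin, jar, mug, spatula, cutter, tape, brush from where it was at the start of the episode below 0.025 m); the robot touches nothing.
It fails at once if a round tin is lifted more than 12 mm off the bench (height (world z) of any of tin1, tin2, tin3 above 0.012 m).
It fails at once if a round tin is tipped more than about 35 degrees (angle between any of tin1, tin2, tin3's own z axis and vertical above 0.6 rad).
It fails at once if one of the other loose things is moved more than 25 mm (distance of any of square_tin, jar, mug, spatula, cutter, tape, brush from where it was at the start of the episode above 0.025 m).
It also fails if it takes over 72 s, if anything falls off the work surface, if the arm or the gripper's body presses on something with over 40 N, if the wrist force passes 120 N, or if a joint passes its speed limit or range.

ROBOT

A 7-joint arm with a two-finger parallel gripper is mounted at the origin on the work surface. World frame = base frame: x ahead of the robot, y to its left, z up, the work surface at z = 0. Lengths are in m, angles in rad, forces in N, time in s.
With the tool pointing down it reaches from about 0.4 to 0.85 m from the base axis. Payload 4.5 kg.
Tool frame: the origin (TCP) lies at the very end of the fingers, on their centre line; the grasp point (between the pads) lies 19 mm behind it (tcp_to_grasp is the z of the grasp point in the tool frame, in m); z points along the fingers, y is the line along which they close (so a half turn about z gives the same grasp; the last joint's range is limited). The gripper opens to 88 mm and grips with 3 to 60 N. Pads are 18 mm wide; open, the fingers measure 123 mm over their backs; the gripper's body (75 mm by 187 mm) begins 45 mm behind the grasp point.
Start: joints at [-1.213, 0.689, -0.195, 1.565, 0.157, 0.902, -0.215], TCP at [0.199, 0.593, 0.239] pointing down, gripper open.
Joint ranges: [-3.01, 3.01], [-0.46, 2.08], [-1.47, 1.51], [0.13, 2.56], [-1, 4.14], [0.04, 2.09], [-2.66, 2.66]. Speed limits (rad/s): [2.57, 2.57, 3.14, 3.14, 3.14, 3.14, 3.14].

INTERFACE

Orientations are given as a unit quaternion [x, y, z, w].
In Python, from plant import * gives the robot as it stands. The module is installed in compiled form; this text tells all that it offers.
- The arm moves only by the shell command python3 -m jog 'ROWS' [OPENING] [FORCE]. ROWS is JSON, a list that holds one entry, the list of rows, each a list of 6 numbers: the shift along the tool's x, y, z in m, then the turn, a rotation vector about the tool's x, y, z in rad. In form: [[[dx, dy, dz, ax, ay, az], ...]]. A call has 1 to 12 rows; each row shifts and turns the commanded pose from where the row before left it, along the tool's axes as they then stand; what a row does not reach is not made up. A row lasts 1/8 s, in which the tool goes at most 62.5 mm and 10.7 degrees, less where a joint would pass 70% of its speed; a pose out of reach is approached as far as the arm can. A call with a gripper value outside its range is refused whole. OPENING is the finger opening in m, from 0 to 0.0881, set as the call begins (- or left out, the last holds). The fingers move at their own pace and stop on an object; FORCE is the grip in N (left out, the last holds). Time passes only in rows, so rows that do not move let the fingers close. It gives the time, the measured TCP pose, the force, the opening and the grip force at its end, in the units of the state.
- get_state(): the state, without advancing time (a new reading comes with each control period).
- snapshot(name): name is "scene" or "top" or "wrist"; returns a dict with "frame" (384x512x3 uint8, red, green, blue), "mtx" (3x3 intrinsics, pixels), "xyz" and "orientation" of the camera in the world; the wrist camera has in their place "mount" (4x4, takes a point from camera to tool coordinates, whose origin is the TCP and whose axes are the flange's). Camera axes: x right, y down, z forward; pixel columns grow to the right and rows downward; lengths in m; the calibration is good to about 2 mm. The wrist camera is an equidistant fisheye: a pixel r from the principal point sees the ray r / f radians off the axis. A picture is of the moment at which its call begins: read the wrist's pose just before it. There is no depth.
- finish_job(): hands the job in; it is judged then, once.
The state is a dict: "clock": time; "q": joint angles; "qd": joint speeds; "joint_torque": joint torques, N m; "tool_pos": TCP position; "eef_rot": TCP orientation; "contact_force": force on the tool from outside, world axes, zero at the start; "moment": the same for the moment, N m; "opening": opening from 0.0 (shut) to 1.0 (fully open); "finger_force": force on a finger pad.
Only numpy, scipy, OpenCV 4.12 (cv2) and the standard library are available. Lean on these libraries where they do the work, as an engineer would, in place of code of your own. Each camera call takes 0.05 s, during which the arm holds its last target. There are 200 camera calls.

## Working session

There is one attempt and no reset: what is moved stays moved. The work goes in short steps, Python scripts to look and compute and a shell command to move; the robot and the scene stay as the last step left them, time stands still between calls to the robot, and variables do not carry over. Pictures are saved under pics/ and viewed, at most 13 in all, crops included, and the job is handed in when it is done.

```bash
mkdir -p pics
python3 - <<'E'
from plant import *
import cv2
s=get_state();print(s['clock'],s['tool_pos'],s['eef_rot'],s['opening'])
for n in ("top","scene"):
    d=snapshot(n);cv2.imwrite(f"pics/{n}0.png",cv2.cvtColor(d["frame"],cv2.COLOR_RGB2BGR));print(n,d["mtx"],d["xyz"],d["orientation"])
E
```

```text
0.0 [0.19870104 0.59191046 0.23790585] [ 1.61137555e-01  9.86931530e-01 -9.15129692e-04 -7.80959295e-05] 1.001057144208576
top [[362.85170199   0.         254.71498862]
 [  0.         362.85170199 194.23056526]
 [  0.           0.           1.        ]] [ 0.33491547 -0.00728533  1.31251035] [ 0.707102   -0.70014072  0.06770275 -0.07229156]
scene [[464.89277873   0.         249.76520166]
 [  0.         464.89277873 192.04802775]
 [  0.           0.           1.        ]] [ 1.51203501 -0.56775918  0.84413473] [ 0.77294721  0.44818103 -0.21338176 -0.39516403]
```

View pics/top0.png

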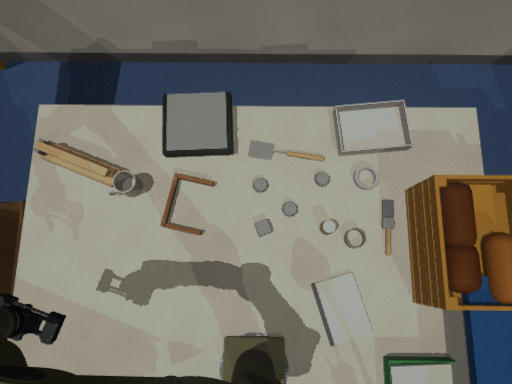

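View pics/scene0.png

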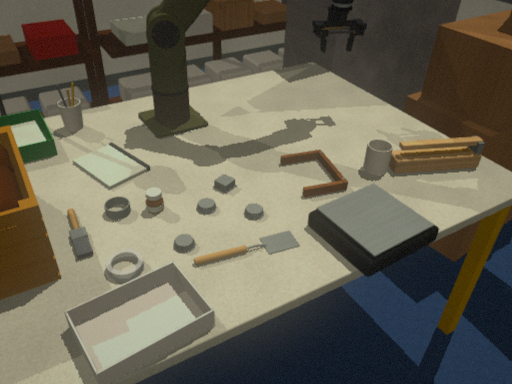

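The top view shows the round tins near (261,185), (322,179) and (290,209). The square tin is at (264,228), the jar at (329,227), and the bay's corners are near (178,175), (215,183), (203,233) and (162,226). The scene view shows the same tins at (254,212), (184,243) and (206,206).

```bash
cat > h.py <<'E'
from plant import *
import cv2, numpy as np
from scipy.spatial.transform import Rotation as R
def cast(d,px,z):
    r=R.from_quat(d["orientation"]).apply(np.linalg.inv(d["mtx"])@[px[0],px[1],1]); c=np.array(d["xyz"])
    return c+r*(z-c[2])/r[2], r/np.linalg.norm(r)
def blob(d,seed,rad=14,inv=True,thr=None):
    # dark/grey thing against light bench, near the seed pixel: area centroid
    f=d["frame"]; x,y=map(int,seed); g=cv2.cvtColor(f,cv2.COLOR_RGB2GRAY)[y-rad:y+rad+1,x-rad:x+rad+1]
    t,m=cv2.threshold(g,0,255,cv2.THRESH_BINARY_INV+cv2.THRESH_OTSU)
    n,l,st,c=cv2.connectedComponentsWithStats(m)
    k=1+np.argmin(np.linalg.norm(c[1:]-rad,axis=1)+1000*(st[1:,4]<30))
    return c[k]+[x-rad,y-rad], st[k,4]
def tri(a,pa,b,pb):
    P,u=cast(a,pa,0);Q,v=cast(b,pb,0);ca,cb=map(np.array,(a["xyz"],b["xyz"]))
    s=np.linalg.lstsq(np.c_[u,-v],cb-ca,rcond=None)[0]
    return (ca+s[0]*u+cb+s[1]*v)/2, np.linalg.norm(ca+s[0]*u-cb-s[1]*v)
E
python3 - <<'E'
from h import *
np.set_printoptions(precision=4,suppress=True)
t=snapshot("top");s=snapshot("scene")
for n,p,q in [("A",(261,185),(254,212)),("B",(290,209),(206,206)),("C",(322,179),(184,243)),("sq",(264,228),(225,184)),("jar",(329,227),(154,200)),("cut",(355,238),(118,208)),("tape",(366,178),(124,266))]:
    bp,a=blob(t,p,14 if n!="tape" else 20);bq,b=blob(s,q)
    print(n,bp,a,bq,b,"z10:",cast(t,bp,.012)[0][:2],"tri",*tri(t,bp,s,bq))
hs=cv2.cvtColor(t["frame"],cv2.COLOR_RGB2HSV)
m=cv2.inRange(hs,(0,90,30),(18,255,200)); m[:, :150]=0;m[:,230:]=0;m[:160]=0;m[250:]=0
c=max(cv2.findContours(m,cv2.RETR_EXTERNAL,cv2.CHAIN_APPROX_NONE)[0],key=cv2.contourArea)
r=cv2.minAreaRect(c);bx=cv2.boxPoints(r);print("bay",r,cv2.contourArea(c))
for p in bx: print(p,cast(t,p,.03)[0][:2])
print([p[0].tolist() for p in cv2.approxPolyDP(c,3,True)])
f=cv2.resize(cv2.cvtColor(t["frame"],cv2.COLOR_RGB2BGR)[135:255,150:390],None,fx=3.3,fy=3.3,interpolation=cv2.INTER_CUBIC)
cv2.imwrite("pics/crop.png",f)
E
```

```text
A [260.0707 184.9343] 198 [253.5267 212.1032] 281 z10: [ 0.6312 -0.0167] tri [ 0.6341 -0.0158  0.0018] 0.002241097932917224
B [289.3302 208.7028] 212 [205.9118 206.5331] 272 z10: [ 0.5439 -0.1235] tri [ 0.5458 -0.1237  0.0019] 0.001428506124945382
C [321.5    178.8929] 196 [183.7522 243.9854] 343 z10: [ 0.6561 -0.2428] tri [ 0.6591 -0.2441  0.0011] 0.001483544663196163
sq [263.4206 227.2698] 252 [224.0762 184.1492] 315 z10: [ 0.4755 -0.0299] tri [ 0.4769 -0.0286  0.0058] 0.0032905835807601203
jar [323.125  228.8438] 64 [153.5103 205.261 ] 341 z10: [ 0.472  -0.2439] tri [ 0.4713 -0.2498  0.0028] 0.00896024978829595
cut [354.6045 237.6384] 177 [116.4787 209.0264] 493 z10: [ 0.4417 -0.3551] tri [ 0.4423 -0.3548  0.0092] 0.002268499271846263
tape [368.7465 173.4225] 71 [124.3147 258.5603] 232 z10: [ 0.6785 -0.4176] tri [ 0.6726 -0.4063  0.0379] 0.006344833030681213
bay ((186.8992156982422, 203.23379516601562), (40.338844299316406, 56.094993591308594), 14.574216842651367) 461.5
[160.3211 225.3035] [0.477  0.3363]
[174.4365 171.0135] [0.6764 0.2969]
[213.4773 181.1641] [0.6396 0.1528]
[199.3619 235.4541] [0.4424 0.1962]
[[175, 173], [161, 225], [199, 234], [198, 230], [168, 224], [167, 217], [179, 178], [211, 185], [213, 182]]
```

View pics/crop.png

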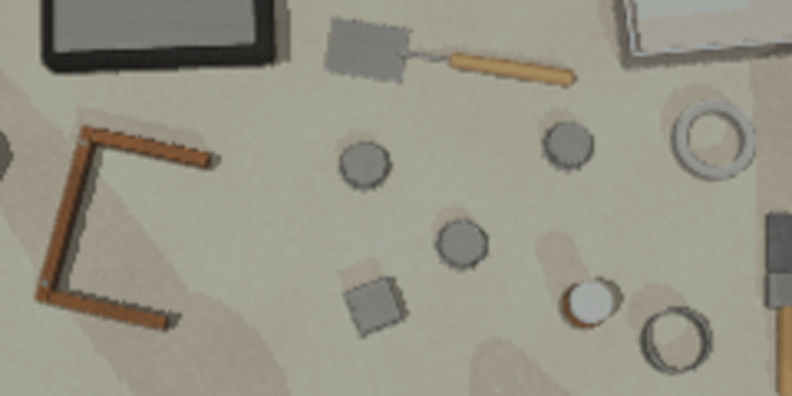

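```bash
python3 -m jog '[[[-0.04,-0.03,0,0,0,0],[-0.04,-0.03,0,0,0,0],[-0.04,-0.03,0,0,0,0],[-0.04,-0.03,0,0,0,0],[-0.04,-0.03,0,0,0,0],[-0.04,-0.03,0,0,0,0],[-0.04,-0.03,0,0,0,0],[-0.04,-0.03,0,0,0,0],[-0.04,-0.03,0,0,0,0],[-0.04,-0.03,0,0,0,0],[-0.04,-0.03,0,0,0,0],[-0.04,-0.03,0,0,0,0]]]' 0.025
python3 -m jog '[[[-0.04,-0.03,0,0,0,0],[-0.04,-0.03,0,0,0,0],[-0.04,-0.03,0,0,0,0],[-0.04,-0.03,0,0,0,0],[0,0,0,0,0,0.17],[0,0,0,0,0,0.17],[0,0,0,0,0,0.17],[0,0,0,0,0,0.17],[0,0,0,0,0,0.17],[0,0,0,0,0,0.03],[0,0,0,0,0,0]]]'
cat >> h.py <<'E'
def go(xy,z=None,d=None):
    "shift in tool axes to reach xy (and z), and turn about tool z so that tool x lies along d"
    s=get_state();r=R.from_quat(s["eef_rot"]);p=np.array(s["tool_pos"])
    t=np.array([xy[0],xy[1],p[2] if z is None else z]);X=r.as_matrix()[:,0]
    a=0 if d is None else -(np.arctan2(d[1],d[0])-np.arctan2(X[1],X[0]))
    print("at",p.round(4),"F",np.round(s["contact_force"],1),"t",s["clock"],"shift",r.inv().apply(t-p).round(4),"turn",round((a+np.pi)%(2*np.pi)-np.pi,3),"tilt",r.as_matrix()[:,2].round(3))
E
cat > w.py <<'E'
from h import *
E
python3 - <<'E'
from h import *
go((.651,-.063),.06,(-.361,.933))
p=get_state();d=snapshot("wrist");print(d["mtx"],d["mount"])
cv2.imwrite("pics/wr.png",cv2.cvtColor(d["frame"],cv2.COLOR_RGB2BGR))
E
```

```text
clock: 1.7
tool_pos: [0.5401, 0.0971, 0.2387]
eef_rot: [0.161, 0.987, 0.0, -0.0]
contact_force: [-0.0, 0.6, 0.9]
opening: 0.282
finger_force: 0.0
clock: 3.08
tool_pos: [0.6528, -0.0661, 0.2386]
eef_rot: [0.565, 0.825, -0.0, -0.0]
contact_force: [-0.2, 0.1, -0.7]
opening: 0.282
finger_force: 0.0
at [ 0.6528 -0.0661  0.2386] F [-0.2  0.1 -0.7] t 3.075 shift [ 0.0035 -0.0005  0.1786] turn 0.0 tilt [-0. -0. -1.]
[[297.31863964   0.         256.07213983]
 [  0.         297.31863964 193.58916202]
 [  0.           0.           1.        ]] [[-4.89462708e-04 -9.60919421e-01 -2.76827791e-01  7.03610019e-02]
 [ 9.99999318e-01 -1.76891879e-04 -1.15408764e-03 -2.91583056e-04]
 [ 1.06001664e-03 -2.76828168e-01  9.60918853e-01 -1.47296556e-01]
 [ 0.00000000e+00  0.00000000e+00  0.00000000e+00  1.00000000e+00]]
```

View pics/wr.png

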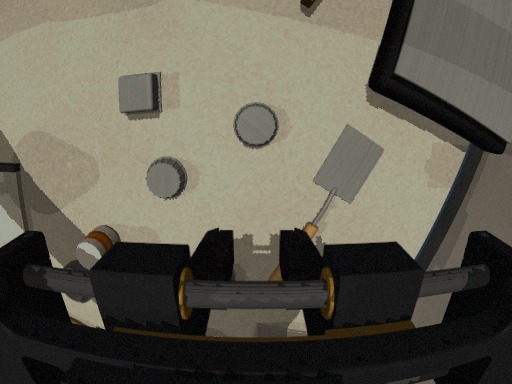

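The tin sits at about (256,125) in the wrist view, centred on the closing line at column 256. The spatula and the square tin are clear of the push lane. Next I go down behind the tin and push.

```bash
python3 -m jog '[[[0,0,0.04,0,0,0],[0,0,0.04,0,0,0],[0,0,0.04,0,0,0],[0,0,0.04,0,0,0],[0,0,0.04,0,0,0],[0,0,0.02,0,0,0],[0,0,0.012,0,0,0],[0,0,0,0,0,0]]]'
python3 -m jog '[[[0.01,0,0,0,0,0],[0.012,0,0,0,0,0],[0.014,0,0,0,0,0],[0.016,0,0,0,0,0],[0.018,0,0,0,0,0],[0.02,0,0,0,0,0],[0.02,0,0,0,0,0],[0.02,0,0,0,0,0],[0.02,0,0,0,0,0],[0.02,0,0,0,0,0],[0.02,0,0,0,0,0],[0.01,0,0,0,0,0]]]'
python3 - <<'E'
from h import *
go((.532,.244),.006,(-.361,.933))
d=snapshot("wrist")
cv2.imwrite("pics/wr2.png",cv2.cvtColor(d["frame"],cv2.COLOR_RGB2BGR))
E
```

```text
clock: 4.12
tool_pos: [0.6531, -0.0661, 0.0068]
eef_rot: [0.566, 0.824, 0.0, 0.0]
contact_force: [0.4, -0.6, 0.6]
opening: 0.286
finger_force: 0.0
clock: 5.62
tool_pos: [0.5803, 0.1227, 0.0066]
eef_rot: [0.565, 0.825, 0.0, -0.0]
contact_force: [0.9, -1.3, 2.3]
opening: 0.284
finger_force: 1.2
at [0.5803 0.1227 0.0066] F [ 0.9 -1.3  2.3] t 5.625 shift [ 0.1306 -0.0013  0.0008] turn -0.0 tilt [-0.001  0.001 -1.   ]
```

View pics/wr2.png

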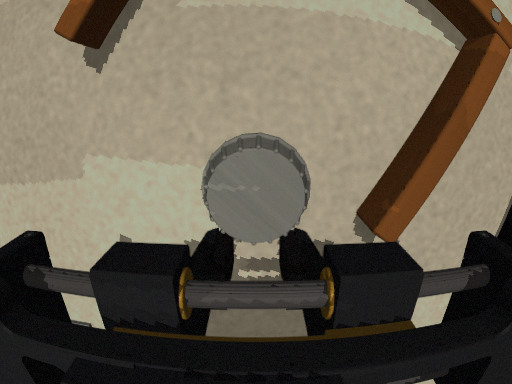

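The tin sits at about (256,190), held centrally by both fingers. The bay's wall ends are clear on both sides.

```bash
python3 -m jog '[[[0.012,0,0,0,0,0],[0.015,0,0,0,0,0],[0.015,0,0,0,0,0],[0.015,0,0,0,0,0],[0.015,0,0,0,0,0],[0.015,0,0,0,0,0],[0.013,0,0,0,0,0],[0.011,0,0,0,0,0],[0.009,0,0,0,0,0],[0.006,0,0,0,0,0],[0.003,0,0,0,0,0],[0,0,0,0,0,0]]]'
python3 - <<'E'
from h import *
go((.539-.005,-.1235-.047),.2,(.053,.380))
d=snapshot("wrist");np.save("w3",d["frame"])
cv2.imwrite("pics/wr3.png",cv2.cvtColor(d["frame"],cv2.COLOR_RGB2BGR))
E
```

```text
clock: 7.18
tool_pos: [0.5349, 0.2409, 0.0067]
eef_rot: [0.566, 0.824, 0.0, 0.0]
contact_force: [0.2, 0.0, 0.6]
opening: 0.286
finger_force: 0.0
at [0.5349 0.2409 0.0067] F [0.2 0.  0.6] t 7.175 shift [-0.3837 -0.1484 -0.1933] turn 0.506 tilt [ 0. -0. -1.]
```

View pics/wr3.png

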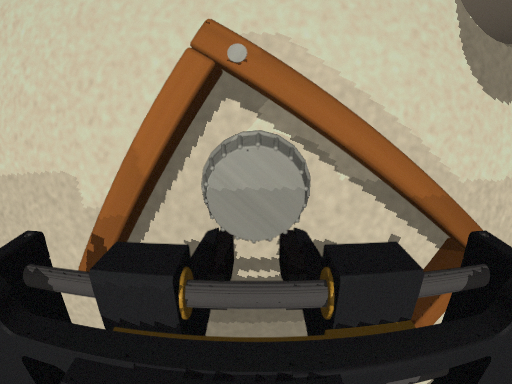

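Tin 1 is in the bay's corner at about (256,188). It stands free of the walls and well inside the open side. Next is tin B.

```bash
python3 -m jog '[[[-0.04,0,0,0,0,0],[0,0,-0.04,0,0,0],[0,0,-0.05,0,0,0],[0,0,-0.05,0,0,0],[-0.038,-0.0165,0,0,0,0],[-0.038,-0.0165,0,0,0,0],[-0.038,-0.0165,0,0,0,0],[-0.038,-0.0165,0,0,0,0],[-0.038,-0.0165,0,0,0,0],[-0.038,-0.0165,0,0,0,0],[-0.038,-0.0165,0,0,0,0],[-0.038,-0.0165,0,0,0,0]]]'
python3 -m jog '[[[-0.04,-0.0165,0,0,0,0],[0,0,0,0,0,0.17],[0,0,0,0,0,0.17],[0,0,0,0,0,0.166],[0,0,0,0,0,0]]]'
cat >> h.py <<'E'
def wpt(d,px,h):
    "wrist pixel -> world point at height h (equidistant fisheye)"
    s=get_state();M=d["mtx"];u=np.array([(px[0]-M[0,2])/M[0,0],(px[1]-M[1,2])/M[1,1]]);a=np.linalg.norm(u)
    v=np.r_[u/a*np.sin(a),np.cos(a)];D=np.array(d["mount"]);r=R.from_quat(s["eef_rot"]);p=np.array(s["tool_pos"])
    c=p+r.apply(D[:3,3]);w=r.apply(D[:3,:3]@v);return c+w*(h-c[2])/w[2]
E
python3 - <<'E'
from h import *
go((.538,-.173),.0065,(.053,.380))
d=snapshot("wrist")
print(wpt(d,(256,130),.012))
cv2.imwrite("pics/wr4.png",cv2.cvtColor(d["frame"],cv2.COLOR_RGB2BGR))
E
```

```text
clock: 8.72
tool_pos: [0.5347, -0.1294, 0.1468]
eef_rot: [0.567, 0.824, -0.0, 0.0]
contact_force: [-0.2, 0.7, -0.4]
opening: 0.282
finger_force: 0.0
clock: 9.35
tool_pos: [0.5337, -0.1711, 0.1467]
eef_rot: [0.754, 0.657, -0.0, 0.0]
contact_force: [-0.2, -0.4, -0.8]
opening: 0.282
finger_force: 0.0
at [ 0.5337 -0.1711  0.1467] F [-0.2 -0.4 -0.8] t 9.35 shift [-0.0012  0.0045  0.1402] turn 0.001 tilt [-0.    -0.001 -1.   ]
[ 0.54056426 -0.1201642   0.012     ]
```

View pics/wr4.png

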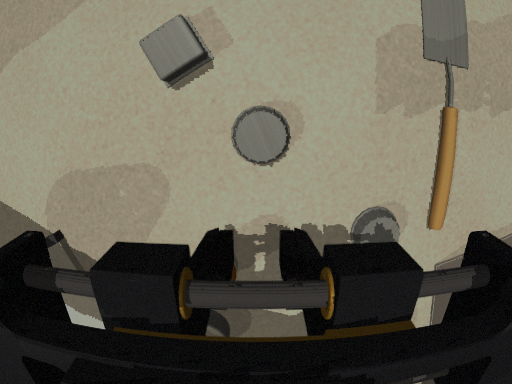

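Tin B is at about (261,136), some 5 px right of centre, so I shift 4.5 mm along tool +y. The lane is clear: the square tin is upper left and tin C is at (376,226).

```bash
python3 -m jog '[[[-0.001,0.0045,0.03,0,0,0],[0,0,0.04,0,0,0],[0,0,0.04,0,0,0],[0,0,0.02,0,0,0],[0,0,0.01,0,0,0],[0,0,0,0,0,0]]]'
python3 -m jog '[[[0.01,0,0,0,0,0],[0.012,0,0,0,0,0],[0.014,0,0,0,0,0],[0.016,0,0,0,0,0],[0.018,0,0,0,0,0],[0.02,0,0,0,0,0],[0.02,0,0,0,0,0],[0.02,0,0,0,0,0],[0.02,0,0,0,0,0],[0.02,0,0,0,0,0],[0.02,0,0,0,0,0],[0.02,0,0,0,0,0]]]'
python3 -m jog '[[[0.02,0,0,0,0,0],[0.02,0,0,0,0,0],[0.018,0,0,0,0,0],[0.015,0,0,0,0,0],[0.01,0,0,0,0,0],[0,0,0,0,0,0]]]'
python3 - <<'E'
from h import *
go((.5933,.2228),.0065,(.053,.380))
d=snapshot("wrist")
cv2.imwrite("pics/wr5.png",cv2.cvtColor(d["frame"],cv2.COLOR_RGB2BGR))
E
```

```text
clock: 10.15
tool_pos: [0.5385, -0.1725, 0.0069]
eef_rot: [0.754, 0.656, 0.0, 0.0]
contact_force: [-0.6, 0.2, 0.3]
opening: 0.281
finger_force: 0.0
clock: 11.65
tool_pos: [0.5673, 0.0371, 0.0068]
eef_rot: [0.754, 0.656, -0.0, -0.0]
contact_force: [-0.3, -1.5, 2.1]
opening: 0.285
finger_force: 0.9
clock: 12.4
tool_pos: [0.5788, 0.1191, 0.0065]
eef_rot: [0.754, 0.657, 0.0, -0.0]
contact_force: [-0.2, -0.4, -0.1]
opening: 0.285
finger_force: 0.0
at [0.5788 0.1191 0.0065] F [-0.2 -0.4 -0.1] t 12.4 shift [1.047e-01 1.000e-04 1.000e-04] turn 0.001 tilt [-0.     0.001 -1.   ]
```

View pics/wr5.png

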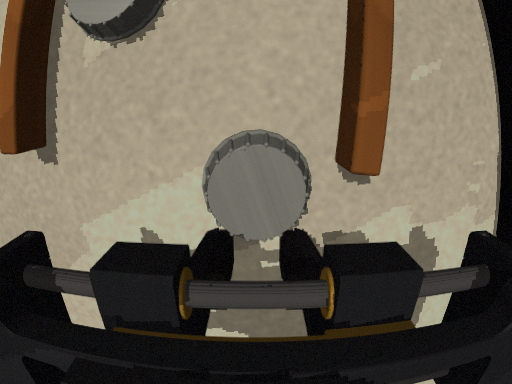

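Tin B is held centrally at about (257,188). There is roughly a 15 mm gap to the right wall end (column 338), and tin A is at upper left. I carry on.

```bash
python3 -m jog '[[[0.01,0,0,0,0,0],[0.014,0,0,0,0,0],[0.014,0,0,0,0,0],[0.014,0,0,0,0,0],[0.012,0,0,0,0,0],[0.012,0,0,0,0,0],[0.01,0,0,0,0,0],[0.008,0,0,0,0,0],[0.006,0,0,0,0,0],[0.003,0,0,0,0,0],[0,0,0,0,0,0]]]'
python3 -m jog '[[[-0.04,0,0,0,0,0],[-0.04,0,-0.04,0,0,0],[-0.04,0,-0.05,0,0,0],[-0.04,0,-0.05,0,0,0],[0,0,0,0,0,-0.17],[0,0,0,0,0,-0.17],[0,0,0,0,0,-0.043],[0,0,0,0,0,0]]]'
python3 - <<'E'
from h import *
go((.669,-.292),.15,(-.1115,.456))
E
```

```text
clock: 13.82
tool_pos: [0.5932, 0.2199, 0.0067]
eef_rot: [0.754, 0.656, 0.0, -0.0]
contact_force: [0.7, -0.4, 0.4]
opening: 0.284
finger_force: 0.0
clock: 14.82
tool_pos: [0.5711, 0.063, 0.1442]
eef_rot: [0.617, 0.787, -0.0, -0.0]
contact_force: [0.2, 0.4, 0.2]
opening: 0.282
finger_force: 0.0
at [0.5711 0.063  0.1442] F [0.2 0.4 0.2] t 14.825 shift [-0.3681  0.0101 -0.0058] turn 0.002 tilt [-0.  0. -1.]
```

```bash
python3 -m jog '[[[-0.04,0.001,0,0,0,0],[-0.04,0.001,0,0,0,0],[-0.04,0.001,0,0,0,0],[-0.04,0.001,0,0,0,0],[-0.04,0.001,0,0,0,0],[-0.04,0.001,0,0,0,0],[-0.04,0.001,0,0,0,0],[-0.04,0.001,0,0,0,0],[-0.04,0.001,0,0,0,0],[-0.008,0.001,0,0,0,0],[0,0,0,0,0,0]]]'
python3 - <<'E'
from h import *
go((.669,-.292),.0065,(-.1115,.456))
d=snapshot("wrist");t=snapshot("top")
a=cv2.cvtColor(d["frame"],cv2.COLOR_RGB2BGR)[:260]
b=cv2.resize(cv2.cvtColor(t["frame"],cv2.COLOR_RGB2BGR)[155:255,150:320],(512,301),interpolation=cv2.INTER_CUBIC)
cv2.imwrite("pics/wr6.png",np.vstack([a,b]))
E
```

```text
clock: 16.2
tool_pos: [0.6697, -0.2909, 0.1436]
eef_rot: [0.616, 0.788, 0.0, -0.001]
contact_force: [-0.0, 0.5, -0.1]
opening: 0.286
finger_force: 0.0
at [ 0.6697 -0.2909  0.1436] F [-0.   0.5 -0.1] t 16.2 shift [-0.0011 -0.0008  0.1371] turn 0.003 tilt [-0.001  0.001 -1.   ]
```

View pics/wr6.png

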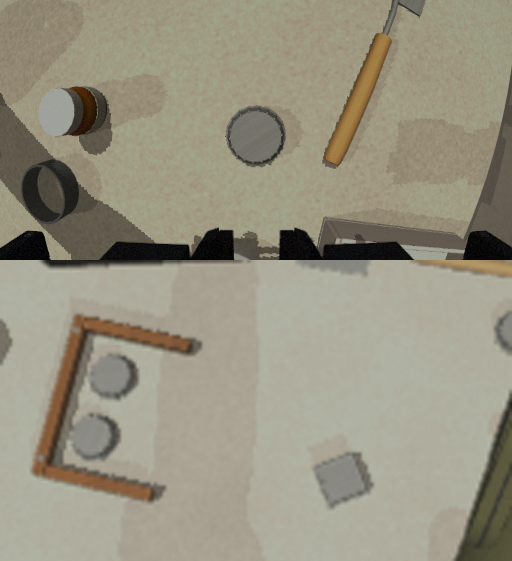

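In the wrist view tin C is centred at (256,136), and the spatula handle tip at (333,160) is outside the lane. The top crop shows A and B inside the bay at (95,437) and (112,376). There is room in front of and between them for C.

```bash
python3 -m jog '[[[0.002,-0.001,0.03,0,0,0],[0,0,0.04,0,0,0],[0,0,0.03,0,0,0],[0,0,0.015,0,0,0],[0,0,0.01,0,0,0],[0,0,0.01,0,0,0],[0,0,0,0,0,0]]]'
python3 -m jog '[[[0.01,0,0,0,0,0],[0.012,0,0,0,0,0],[0.014,0,0,0,0,0],[0.016,0,0,0,0,0],[0.018,0,0,0,0,0],[0.02,0,0,0,0,0],[0.02,0,0,0,0,0],[0.02,0,0,0,0,0],[0.02,0,0,0,0,0],[0.02,0,0,0,0,0],[0.02,0,0,0,0,0],[0.02,0,0,0,0,0]]]'
python3 -m jog '[[[0.02,0,0,0,0,0],[0.02,0,0,0,0,0],[0.02,0,0,0,0,0],[0.02,0,0,0,0,0],[0.02,0,0,0,0,0],[0.02,0,0,0,0,0],[0.02,0,0,0,0,0],[0.02,0,0,0,0,0],[0.016,0,0,0,0,0],[0.012,0,0,0,0,0],[0.006,0,0,0,0,0],[0,0,0,0,0,0]]]'
python3 - <<'E'
from h import *
go((.553,.183),.0065,(-.1115,.456))
d=snapshot("wrist")
cv2.imwrite("pics/wr7.png",cv2.cvtColor(d["frame"],cv2.COLOR_RGB2BGR))
E
```

```text
clock: 17.18
tool_pos: [0.6683, -0.2896, 0.0092]
eef_rot: [0.616, 0.788, 0.0, -0.0]
contact_force: [-1.1, 0.2, 0.1]
opening: 0.281
finger_force: 0.0
clock: 18.68
tool_pos: [0.6174, -0.0847, 0.0093]
eef_rot: [0.616, 0.788, 0.0, -0.0]
contact_force: [0.2, -1.1, 1.6]
opening: 0.282
finger_force: 0.7
clock: 20.18
tool_pos: [0.5706, 0.1027, 0.0092]
eef_rot: [0.616, 0.788, -0.0, -0.0]
contact_force: [0.5, -0.4, -0.4]
opening: 0.284
finger_force: 0.0
at [0.5706 0.1027 0.0092] F [ 0.5 -0.4 -0.4] t 20.175 shift [0.0822 0.0023 0.0028] turn 0.005 tilt [-0.  0. -1.]
```

View pics/wr7.png

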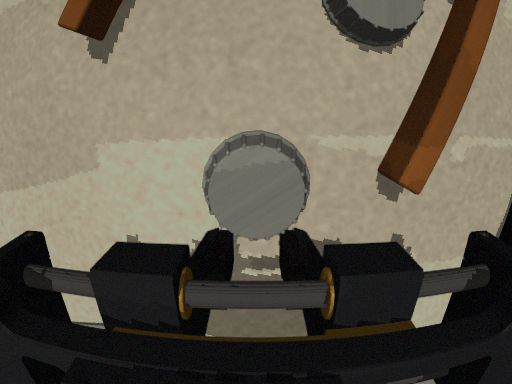

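Tin C is held centrally at (256,186), with clear room on both sides of the mouth. I push the last 82 mm, back off and check from above.

```bash
python3 -m jog '[[[0.01,0,0,0,0,0],[0.012,0,0,0,0,0],[0.012,0,0,0,0,0],[0.012,0,0,0,0,0],[0.012,0,0,0,0,0],[0.01,0,0,0,0,0],[0.008,0,0,0,0,0],[0.005,0,0,0,0,0],[0.002,0,0,0,0,0],[0,0,0,0,0,0]]]'
python3 -m jog '[[[-0.03,0,0,0,0,0],[-0.04,0,-0.02,0,0,0],[-0.04,0,-0.05,0,0,0],[-0.04,0,-0.05,0,0,0],[-0.04,0,-0.05,0,0,0],[-0.04,0,-0.03,0,0,0],[0,0,0,0,0,0],[0,0,0,0,0,0]]]'
python3 - <<'E'
from h import *
go((.55,.2))
t=snapshot("top");f=cv2.cvtColor(t["frame"],cv2.COLOR_RGB2BGR)
c=np.array([.5589,.2456]);X=np.array([.243,.970]);Y=np.array([-.970,.243])
hs=cv2.cvtColor(t["frame"],cv2.COLOR_RGB2HSV);g=cv2.cvtColor(t["frame"],cv2.COLOR_RGB2GRAY)
m=((hs[...,1]<45)&(g<150)).astype(np.uint8);m[:165]=0;m[240:]=0;m[:,:165]=0;m[:,215:]=0
n,l,st,ce=cv2.connectedComponentsWithStats(m)
for i in range(1,n):
    if st[i,4]>40:
        p=cast(t,ce[i],.015)[0][:2]-c; print(ce[i].round(1),st[i,4],"bay",(p@X).round(4),(p@Y).round(4))
cv2.imwrite("pics/end.png",cv2.resize(f[135:255,150:390],None,fx=3.3,fy=3.3,interpolation=cv2.INTER_CUBIC))
E
```

```text
clock: 21.48
tool_pos: [0.5508, 0.1827, 0.0093]
eef_rot: [0.616, 0.788, -0.0, 0.0]
contact_force: [-0.8, -1.4, 0.8]
opening: 0.285
finger_force: 0.0
clock: 22.48
tool_pos: [0.6048, -0.0367, 0.205]
eef_rot: [0.616, 0.788, -0.0, -0.001]
contact_force: [0.5, 1.6, 0.2]
opening: 0.28
finger_force: 0.0
at [ 0.6048 -0.0367  0.205 ] F [0.5 1.6 0.2] t 22.475 shift [0.2429 0.004  0.0004] turn 0.0 tilt [-0.002  0.001 -1.   ]
[185.9 209.1] 548 bay 0.0004 0.0215
[187.5 193.3] 203 bay 0.0118 -0.036
```

View pics/end.png

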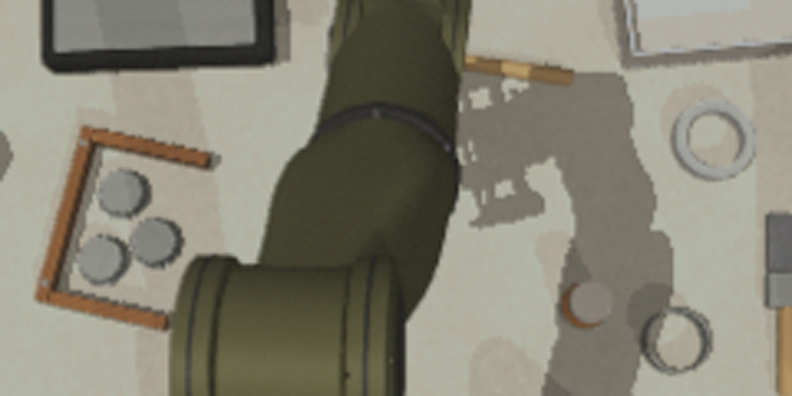

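All three tins are inside the bay, at (123,193), (103,259) and (155,242). C's rim is about 8 mm inside the mouth line, and everything else I can see is where it was; the arm hides the square tin. I hand the job in.

```bash
python3 -c "
from plant import *
print(finish_job())"
```

```text
the job is handed in; nothing more can be done
None
```

I swept all three round tins into the bay using pushes only and handed the job in at about 22.5 s. In the last overhead picture all three were inside the bay, the front one about 8 mm in from the open side. Nothing else visible had moved, but the arm hid the square tin in that picture; it was last seen in place before the final push.

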